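Put the soap away and snap the soap box shut

TASK

Lay the bar of soap flat in the white soap box on the ledge, then swing the lid over and press it down against its rubber seal until the catch snaps and holds it shut on its own. Press only as hard as the catch needs: the lid is brittle. Leave the dishes and the other things around where they are.

Things in the scene. Friction and masses are not known exactly. Their poses are not given: they have to be found in the camera images.
- soap_box: White plastic soap box fixed on a 45 mm high concrete ledge, open at the start. Outer size 120 (x) x 150 (y) x 60 (z) mm, walls and floor 4 mm. Origin: centre of its underside, z up. Its own +x is the hinge side, its own -x the front with the catch.
- lid (a joint): Lid angle, rad: 0 level on the rim, 1.57 upright, stop 2.05 (leaning back). A stiff hinge keeps it where left. The seal, met at about 0.16, lifts an uncaught lid back to 0.16 or more. A caught lid rests between 0.02 and 0.115; it catches on being pushed 1 mm below that, and 2.5 mm below is a hard stop. 9 to 15 N on the thumb pad passes the nose; over 32 N on lid or box breaks it.
- lid_hinge (a point): Point on the hinge axis at mid width, 60 mm to +x of the box's centre, 62 mm above its underside. Turns with the lid: y along the hinge (as the box's y), -x along the lid to its front edge, z out of its outer (upper, when shut) face. Lid: flat panel 134 mm long, 156 wide, 7 thick (z 0 to 7), with a 36 mm wide tongue standing 23 mm out of its inner face at the front edge.
- lid_lip (a point): Middle of the ribbed thumb pad on the lid's outer face, 118 mm from the hinge axis and 16 mm from the front edge; the best place to press. Frame as lid_hinge.
- soap: Cream bar of soap with rounded edges, 85 (x) x 54 (y) x 26 (z) mm, 75 to 155 g, lying flat on the counter to the right of the ledge. Origin: centre of its underside.
- bowl: Bystander: cream melamine bowl with green rim, 128 mm wide, 52 mm high, standing on the ledge behind and left of the soap box. Origin: centre of its underside.
- tumbler: Bystander: steel tumbler, 72 mm wide, 105 mm high, on the ledge behind and right of the soap box. Origin: centre of its underside.
- brush: Bystander: dish brush 200 mm long, lying on the counter near the basin. Origin: middle of its length, underside.
- detergent: Bystander: bottle 64 mm wide, 190 mm high, standing on the counter right of the ledge. Origin: centre of its underside.
- mug: Bystander: white mug 80 mm wide, 85 mm high, on the counter at the far right. Origin: centre of its underside.
- dish_rack: Bystander, fixed: blue dish rack 340 x 240 mm, with steel plates on edge up to 200 mm high and a bowl, left of the ledge. Origin: centre of its underside.
- box_in (a point): Centre of the box's inner floor, 4 mm above its underside; the inside is 112 (x) x 142 (y) mm and 56 mm deep. Axes as soap_box.
- box_front (a point): Middle of the box's front rim, axes as soap_box. A soft rubber seal on the rim stands up to 20 mm above it. On the front wall below is a steel strike: a sprung nose 8.5 mm out, under which a bar on the lid's tongue snaps, over a fixed shelf 17 mm out. The strike's height differs from start to start (10 mm range, not measured): the depth at which the lid catches must be felt.
Not all that is in view belongs to the job. What is meant by the soap is not blue or pink, and is the smaller of those in its own colour.

How it is judged:
On the way:
1. the soap lies in the box, released (x of soap in the frame of soap_box between -0.04 and 0.04 m and y of soap in the frame of soap_box between -0.055 and 0.055 m and height (world z) of soap below 0.06 m and contact force between the fingers and soap below 0.1 N), for 0.2 s.
At the end, for the whole second after the job is handed in: The soap lies flat (within 0.2 rad) and still on the floor of the soap box (centre within 40 mm of the box's middle along x, 55 mm along y), and the lid, let go, is held by its catch (lid angle under 0.13 rad; an uncaught lid springs back to 0.16 or more) (value of joint lid below 0.13 rad and x of soap in the frame of soap_box between -0.04 and 0.04 m and y of soap in the frame of soap_box between -0.055 and 0.055 m and height (world z) of soap below 0.06 m and angle between soap's own z axis and vertical below 0.2 rad and linear speed of soap below 0.02 m/s); the robot touches nothing.
It fails at once if more than 32 N put on the soap box or its lid (contact force between any of the fingers, the arm and soap_box above 32 N).
It fails at once if a bowl, tumbler, brush, bottle or mug moved by more than 20 mm (distance of any of bowl, tumbler, brush, detergent, mug from where it was at the start of the episode above 0.02 m).
It also fails if it takes over 64 s, if anything falls off the work surface, if the arm or the gripper's body presses on something with over 40 N, if the wrist force passes 120 N, or if a joint passes its speed limit or range.

ROBOT

A 6-joint arm with a two-finger parallel gripper is mounted at the origin on the work surface. World frame = base frame: x ahead of the robot, y to its left, z up, the work surface at z = 0. Lengths are in m, angles in rad, forces in N, time in s.
With the tool pointing down it reaches from about 0.375 to 0.9 m from the base axis. Payload 3.1 kg.
Tool frame: the origin (TCP) lies on the mounting face of the last link; the fingertips stand 182 mm ahead of it and the grasp point (between the pads) lies 164 mm ahead of it (env.tip_reach is the z of the fingertips in the tool frame, in m); z points along the fingers, x is the direction in which the jaws open and shut, and the axes are right-handed (so a half turn about z gives the same grasp; the last joint's range is limited). The gripper opens to 87 mm and grips with 3 to 60 N. Pads are 19 mm wide; open, the fingers measure 117 mm over their backs; the gripper's body (75 mm by 190 mm) begins 51 mm behind the grasp point.
Start: joints at [-1.498, 0.527, 1.433, -0, 1.181, -0.178], TCP at [0.155, -0.605, 0.405] pointing down, gripper open.
Joint ranges: [-3.08, 3.08], [-0.75, 2.2], [0.22, 2.44], [-1.43, 4.57], [0, 2.65], [-2.85, 2.85]. Speed limits (rad/s): [2.79, 2.79, 3.14, 3.14, 3.14, 3.14].

INTERFACE

Orientations are given as a unit quaternion [w, x, y, z].
In Python, from cell import env gives the robot as it stands. Calls block until the motion is done:
- env.move_ptp(position, orientation): joint-space move of the TCP to a pose.
- env.move_straight(position, attitude=None, feed=0.15): straight line of the TCP; attitude=None keeps the orientation; feed is the mean speed in m/s.
- env.move_joints(angles): joint-space move.
- env.set_gripper(opening, effort=None): opening from 0.0 (shut) to 1.0 (fully open); effort is the grip in N (None keeps the last); returns when the fingers have stopped.
- env.wait(seconds).
- env.ik(position, orientation): joint angles nearest the present ones, or None.
- env.read_state(): the state.
- env.capture(name): name is "scene" or "side" or "wrist"; returns a dict with "img" (420x560x3 uint8, blue, green, red), "depth" (420x560 float32, m along the optical axis (not along the pixel's ray), 0 where there is no reading), "fx", "fy", "cx", "cy" (pixels), "dist" ([k1, k2, p1, p2, k3] as OpenCV has them; the pictures are not rectified), "rvec" (rotation vector, rad) and "tvec" (3), from world to camera coordinates, as OpenCV has them. Camera axes: x right, y down, z forward; pixel columns grow to the right and rows downward; lengths in m; the calibration is good to about 2 mm. A picture is of the moment at which its call begins.
A pose or a line that the arm cannot do raises env.IKError and nothing moves.
- env.sign_off(): hands the job in, once; it reports no verdict.
The state is a dict: "t": time; "q": joint angles; "joint_vel": joint speeds; "effort": joint torques, N m; "tcp_pos": TCP position; "tcp_rot": TCP orientation; "contact_force": force on the tool from outside, world axes, zero at the start; "moment": the same for the moment, N m; "grip_width": opening from 0.0 (shut) to 1.0 (fully open).
Only numpy, scipy, OpenCV 4.12 (cv2) and the standard library are available. Lean on these libraries where they do the work, as an engineer would, in place of code of your own. Each camera call takes 0.05 s, during which the arm holds its last target.

## Working session

There is one attempt and no reset: what is moved stays moved. The work goes in short steps, each a Python script; the robot and the scene stay as the last script left them, time stands still between calls to the robot, and variables do not carry over. Pictures are saved under pics/ and viewed, and the job is handed in when it is done.

```bash
ls; mkdir -p pics; python3 - <<'E'
from cell import env
import cv2
s=env.read_state();print({k:(v if not hasattr(v,'__len__') else [round(float(x),3) for x in v]) for k,v in s.items()})
for n in ("scene","side","wrist"):
    c=env.capture(n);cv2.imwrite(f"pics/{n}0.png",c["img"])
    print(n,c["fx"],c["cx"],c["cy"],c["dist"],c["rvec"],c["tvec"])
E
```

```text
pics
{'t': 0.0, 'q': [-1.498, 0.528, 1.434, -0.0, 1.181, -0.178], 'joint_vel': [-0.0, 0.001, 0.002, -0.0, -0.002, -0.0], 'effort': [-0.002, -44.004, -17.659, 0.063, 0.058, -0.0], 'tcp_pos': [0.155, -0.605, 0.404], 'tcp_rot': [-0.001, 0.79, -0.613, -0.001], 'contact_force': [-0.097, 0.763, -0.319], 'moment': [-0.025, -0.079, -0.043], 'grip_width': 0.9958734945435649}
scene 511.82761385400687 282.7618109996633 206.3893251221888 [0.01674372 0.         0.         0.         0.        ] [ 2.53878242  0.61608484 -0.16374258] [-0.43370402 -0.14826203  1.79692593]
side 417.4574617921317 285.2537434427952 212.73874371104705 [-0.12937878  0.          0.          0.          0.        ] [ 0.61354299 -2.70697909  1.06943737] [0.41866837 0.20818074 1.10503428]
wrist 365.994754631479 279.1976271312872 210.0816829336043 [-0.06980394  0.          0.          0.          0.        ] [-2.31515114  1.79465955  0.23490859] [-0.62439769 -0.03180018  0.38830804]
```

View pics/scene0.png

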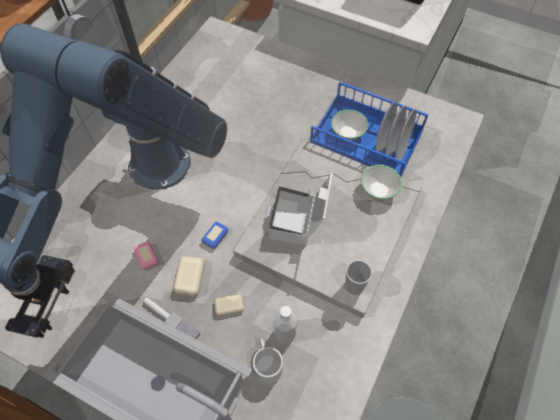

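View pics/side0.png

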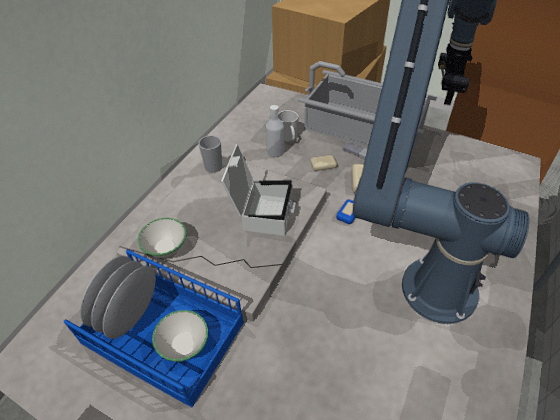

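View pics/wrist0.png

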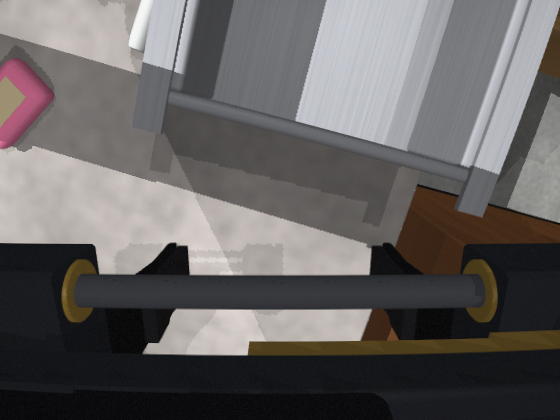

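The scene view (scene0.png) shows four candidates: pink (145,255), blue (214,235), large cream (189,276) and small cream (229,306). The target is the small cream one, since it is neither blue nor pink and is the smaller of the two creams. The box is at about (291,214), with its lid leaning back at (324,197). I'll confirm the soap with a crop and measure everything.

```bash
cat > h.py <<'E'
import numpy as np, cv2
from scipy.spatial.transform import Rotation as R
from cell import env
def cam(n):
    c=env.capture(n); c["K"]=np.array([[c["fx"],0,c["cx"]],[0,c["fy"],c["cy"]],[0,0,1.]]); c["R"]=cv2.Rodrigues(np.array(c["rvec"],float))[0]; c["t"]=np.array(c["tvec"],float).reshape(3); return c
def rays(c,uv):
    p=cv2.undistortPoints(np.array(uv,float).reshape(-1,1,2),c["K"],np.array(c["dist"],float)).reshape(-1,2)
    return np.c_[p,np.ones(len(p))]
def plane(c,uv,z):
    d=rays(c,uv)@c["R"]; o=-c["R"].T@c["t"]; return o+d*((z-o[2])/d[:,2])[:,None]
def cloud(c):
    v,u=np.mgrid[0:420,0:560]; r=rays(c,np.c_[u.ravel(),v.ravel()]); d=c["depth"].ravel()
    P=(r*d[:,None]-c["t"])@c["R"]; P[d==0]=np.nan; return P.reshape(420,560,3)
def proj(c,P): return cv2.projectPoints(np.array(P,float).reshape(-1,1,3),np.array(c["rvec"],float),np.array(c["tvec"],float),c["K"],np.array(c["dist"],float))[0].reshape(-1,2)
E
python3 - <<'E'
from h import *
c=cam("scene"); P=cloud(c)
cv2.imwrite("pics/crop1.png",cv2.resize(c["img"][200:340,120:390],None,fx=2.9,fy=2.9,interpolation=cv2.INTER_CUBIC))
cv2.imwrite("pics/crop2.png",cv2.resize(c["img"][160:260,230:350],None,fx=5,fy=5,interpolation=cv2.INTER_CUBIC))
s=cam("side"); cv2.imwrite("pics/crop3.png",cv2.resize(s["img"][130:270,200:320],None,fx=4,fy=4,interpolation=cv2.INTER_CUBIC))
hsv=cv2.cvtColor(c["img"],cv2.COLOR_BGR2HSV)
m=cv2.inRange(hsv,(15,45,90),(35,255,255))
n,l,st,ce=cv2.connectedComponentsWithStats(m)
for i in range(1,n):
    if st[i,4]>60:
        q=P[l==i]; q=q[np.isfinite(q[:,0])]; top=q[q[:,2]>np.percentile(q[:,2],60)-.004]
        print(ce[i].round(),st[i,4],np.median(q,0).round(4), 'zmax',np.percentile(q[:,2],95).round(4),cv2.minAreaRect((top[:,:2]*1000).astype(np.float32)))
for uv in [(440,230),(230,230),(300,262),(280,250),(250,250),(291,214),(285,210)]: print(uv,P[uv[1],uv[0]].round(4))
E
```

```text
[163.  25.] 1005 [-0.5669  0.796  -0.2077] zmax -0.1976 ((-574.114990234375, 782.6488647460938), (78.50849914550781, 446.9017028808594), 1.3740695714950562)
[236.  11.] 299 [-0.5712  1.4562 -0.5908] zmax -0.5755 ((-573.79052734375, 1452.386962890625), (232.68170166015625, 71.60188293457031), 88.99172973632812)
[145. 253.] 111 [ 0.1672 -0.3159  0.025 ] zmax 0.0304 ((167.65200805664062, -315.6893310546875), (24.797243118286133, 48.83954620361328), 55.14131164550781)
(440, 230) [ 1.0099  0.6765 -0.7435]
(230, 230) [ 0.3521 -0.1118 -0.0018]
(300, 262) [ 0.6131 -0.1299  0.0462]
(280, 250) [ 0.5398 -0.1205  0.043 ]
(250, 250) [ 0.4563 -0.1612  0.0385]
(291, 214) [0.5125 0.0093 0.0437]
(285, 210) [0.4893 0.0122 0.0466]
```

View pics/crop1.png

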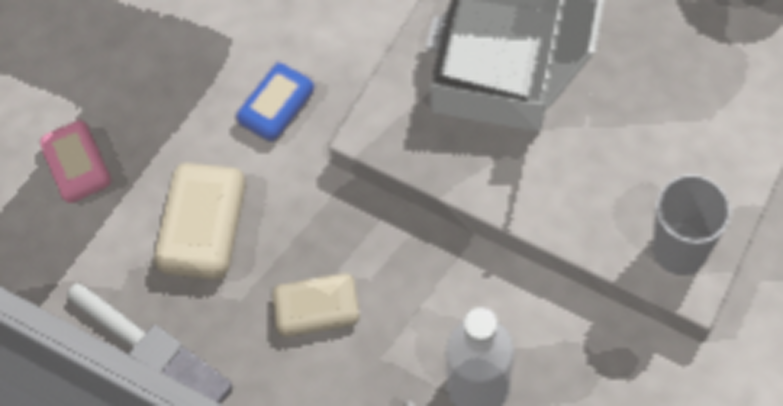

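View pics/crop2.png

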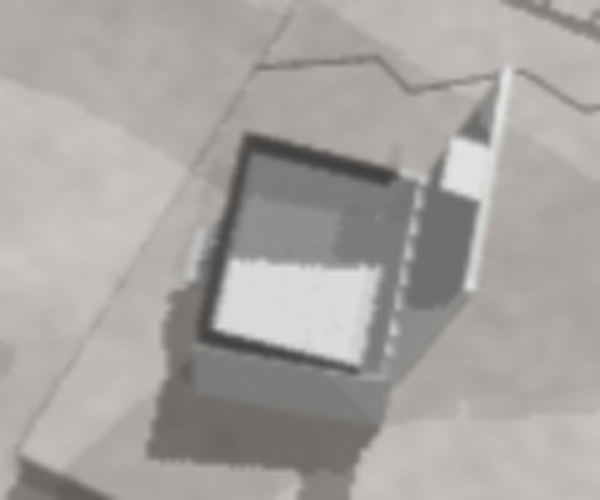

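View pics/crop3.png

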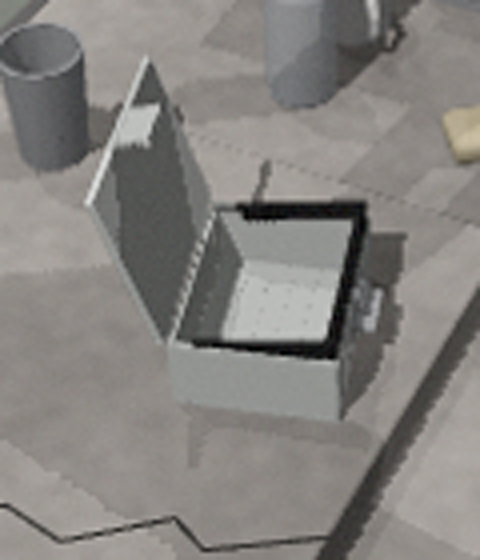

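The crop confirms the small cream bar at (229,306), clearly smaller than the cream one at (189,276). The box front, with the steel strike at scene (269,210), faces the robot. The lid leans back on +x. Next I'll measure the poses.

```bash
python3 - <<'E'
from h import *
C={n:cam(n) for n in("scene","side")}
for n,c in C.items():
    P=cloud(c); c["P"]=P
    hsv=cv2.cvtColor(c["img"],cv2.COLOR_BGR2HSV)
    # soap by saturation, near location
    m=((hsv[...,1]>35)&(hsv[...,0]>12)&(hsv[...,0]<40)).astype(np.uint8)
    near=(np.abs(P[...,0]-.38)<.2)&(np.abs(P[...,1]+.28)<.15)
    k,l,st,ce=cv2.connectedComponentsWithStats((m&near).astype(np.uint8))
    for i in range(1,k):
        if st[i,4]>100:
            cnt=cv2.findContours((l==i).astype(np.uint8),0,1)[0][0].reshape(-1,2)
            X=plane(c,cnt,.013)[:,:2]*1000
            pt=P[l==i]; 
            print(n,ce[i].round(),st[i,4],np.nanmedian(pt,0).round(4),'top',np.nanpercentile(pt[:,2],[50,90]).round(4),cv2.minAreaRect(X.astype(np.float32)))
    # dark seal
    g=hsv[...,2]; 
    near=(P[...,0]>.4)&(P[...,0]<.7)&(np.abs(P[...,1])<.15)&(P[...,2]>.09)&(P[...,2]<.14)
    q=P[near&(g<60)]; print(n,'seal',len(q), np.nanpercentile(q[:,2],[5,50,95]).round(4), cv2.minAreaRect((q[:,:2]*1000).astype(np.float32)))
    q=P[near]; print(n,'rim-ish',len(q))
    fl=(np.abs(P[...,2]-.049)<.006)&(hsv[...,2]>205)&(P[...,0]>.4)&(P[...,0]<.7)&(np.abs(P[...,1])<.15)
    q=P[fl]; print(n,'floor',len(q),np.median(q,0).round(4) if len(q) else '')
    lid=(P[...,2]>.14)&(P[...,2]<.3)&(P[...,0]>.45)&(P[...,0]<.75)&(np.abs(P[...,1])<.12)
    q=P[lid]; ctr=q.mean(0); w,v=np.linalg.eigh(np.cov((q-ctr).T)); print(n,'lid',len(q),ctr.round(4),w.round(6),v[:,0].round(3),'zmax',q[:,2].max(), v[:,1].round(3))
E
```

```text
scene [188. 276.] 917 [ 0.333  -0.322   0.0351] top [0.0351 0.0397] ((324.4363708496094, -313.0555419921875), (78.50448608398438, 124.86565399169922), 21.305477142333984)
scene [228. 305.] 478 [ 0.4823 -0.3423  0.0245] top [0.0245 0.0285] ((479.6781005859375, -338.1327209472656), (83.38616943359375, 54.84629440307617), 37.91352081298828)
scene seal 0 nan ((0.0, 0.0), (0.0, 0.0), 0.0)
scene rim-ish 674
scene floor 400 [ 0.5216 -0.0189  0.0484]
scene lid 509 [ 0.6132 -0.0016  0.2056] [3.600e-05 9.390e-04 1.905e-03] [ 0.931  0.28  -0.235] zmax 0.24442697627778454 [-0.302  0.225 -0.926]
side [323. 162.] 331 [ 0.477  -0.3288  0.0254] top [0.0254 0.0297] ((481.2552795410156, -341.3462829589844), (87.38201141357422, 72.85166931152344), 37.7048454284668)
side [356. 175.] 209 [ 0.3504 -0.3068  0.0367] top [0.0367 0.0405] ((357.1379699707031, -315.83740234375), (35.037227630615234, 146.78285217285156), 10.178958892822266)
side seal 331 [0.1015 0.1129 0.127 ] ((517.63427734375, -15.795997619628906), (99.76216125488281, 151.12872314453125), 16.03546714782715)
side rim-ish 1123
side floor 0 
side lid 974 [0.6045 0.0195 0.1941] [2.200e-05 1.036e-03 2.002e-03] [ 0.936  0.259 -0.237] zmax 0.2453430297335516 [-0.242 -0.015 -0.97 ]
  return np.nanmean(a, axis, out=out, keepdims=keepdims)
```

```bash
python3 - <<'E'
from h import *
c=cam("scene"); s=cam("side")
A=plane(c,[(269,238.4),(306,245.6)],.045); B=plane(s,[(285,234.5),(243.75,230.5)],.045)
print("scene -y edge front,hinge",A.round(4),np.linalg.norm(A[1]-A[0]),"side +y edge front,hinge",B.round(4),np.linalg.norm(B[1]-B[0]))
print("center",np.r_[A,B].mean(0).round(4), "front width",np.linalg.norm(A[0]-B[0]))
d=A[1]-A[0]+B[1]-B[0];e=B.sum(0)-A.sum(0);print("yaw",np.degrees([np.arctan2(d[1],d[0]),np.arctan2(-e[0],e[1])]))
for P in (cloud(c),cloud(s)):
    near=(P[...,2]>.055)&(P[...,2]<.1)&(P[...,0]>.4)&(P[...,0]<.7)&(np.abs(P[...,1])<.15)
    q=P[near][:,:2]; 
    for yaw in (15,16,17):
        a=np.radians(yaw); ex=np.array([np.cos(a),np.sin(a)]);ey=np.array([-ex[1],ex[0]])
        print(yaw,len(q),np.percentile(q@ex,[.5,3,97,99.5]).round(4),np.percentile(q@ey,[.5,3,97,99.5]).round(4))
# overlay
a=np.radians(16); 
E
```

```text
scene -y edge front,hinge [[ 0.4913 -0.1015  0.045 ]
 [ 0.6049 -0.071   0.045 ]] 0.11761435166116084 side +y edge front,hinge [[0.4473 0.0369 0.045 ]
 [0.5604 0.0742 0.045 ]] 0.119140921223284
center [ 0.526  -0.0153  0.045 ] front width 0.1452533472406089
yaw [16.66609577 17.3359663 ]
15 576 [0.4282 0.4322 0.5603 0.5649] [-0.2273 -0.2261 -0.0744 -0.0727]
16 576 [0.4255 0.4296 0.5572 0.5613] [-0.2358 -0.2346 -0.0832 -0.0816]
17 576 [0.4227 0.4265 0.5534 0.5575] [-0.2444 -0.2436 -0.0921 -0.0904]
15 1023 [0.4281 0.4351 0.5618 0.5625] [-0.2258 -0.2243 -0.0735 -0.0724]
16 1023 [0.4255 0.4324 0.5586 0.5603] [-0.2347 -0.2331 -0.0824 -0.0813]
17 1023 [0.4226 0.4297 0.5561 0.5588] [-0.2434 -0.242  -0.091  -0.0899]
```

```bash
cat >> h.py <<'E'
BC=np.array([0.526,-0.015,0.045]); YAW=np.radians(16.5); RB=R.from_euler('z',YAW)
def bw(p): return BC+RB.apply(p)          # box frame -> world
def lidp(th,d,n,y=0): # d along lid from hinge, n outward of outer face
    return bw([.06-d*np.cos(th)+n*np.sin(th), y, .062+d*np.sin(th)+n*np.cos(th)])
SC=np.array([0.480,-0.340,0]); SY=np.radians(37.9)
E
python3 - <<'E'
from h import *
for n,(x0,y0,x1,y1) in {"scene":(200,160,360,340),"side":(190,120,350,270)}.items():
    c=cam(n); k=4 if n=="scene" else 5; k=3.3 if n=="scene" else 4
    im=cv2.resize(c["img"][y0:y1,x0:x1],None,fx=k,fy=k,interpolation=cv2.INTER_CUBIC)
    def poly(pts,col):
        p=((proj(c,pts)-[x0,y0]+.5)*k).astype(np.int32); cv2.polylines(im,[p],True,col,1)
    for z in(0,.06): poly([bw([a,b,z]) for a,b in((-.06,-.075),(.06,-.075),(.06,.075),(-.06,.075))],(0,0,255))
    for th,col in((1.85,(0,255,0)),(1.75,(255,0,0))): poly([lidp(th,d,0,y) for d,y in((0,-.078),(.134,-.078),(.134,.078),(0,.078))],col)
    for z in(0,.026): poly([SC+[0,0,z]+R.from_euler('z',SY).apply([a,b,0]) for a,b in((-.0425,-.027),(.0425,-.027),(.0425,.027),(-.0425,.027))],(255,0,255))
    cv2.imwrite(f"pics/ov_{n}.png",im)
E
```

```text
(no output)
```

View pics/ov_scene.png

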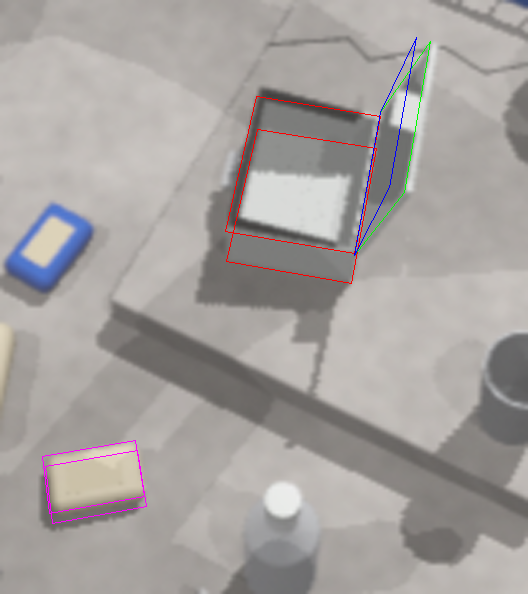

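View pics/ov_side.png

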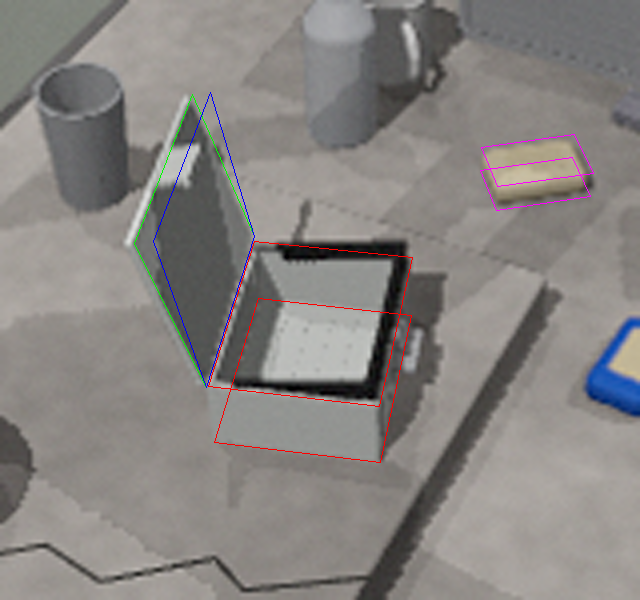

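The overlays fit: box centre about (0.526, −0.015), yaw 16.5°, lid about 1.85 rad, and the soap outline matches. Before reaching I'll check obstacle clearances and IK.

```bash
cat >> h.py <<'E'
TIP=env.tip_reach
def q4(yaw):
    q=(R.from_euler('z',yaw)*R.from_euler('x',np.pi)).as_quat(); return [q[3],q[0],q[1],q[2]]
def tcp(p): return [float(p[0]),float(p[1]),float(p[2]+TIP)]   # tip point -> tcp
YP=SY-np.pi/2; YB=YAW-np.pi/2
def st():
    s=env.read_state(); return round(s["t"],2),np.round(s["tcp_pos"],4),np.round(s["contact_force"],2),round(float(s["grip_width"]),3)
E
python3 - <<'E'
from h import *
P=np.concatenate([cloud(cam(n)).reshape(-1,3) for n in("scene","side")])
ex=np.array([np.cos(YP),np.sin(YP)]);ey=np.array([-ex[1],ex[0]])
r=P[:,:2]-SC[:2]; a=r@ex;b=r@ey
near=(np.abs(a)<.14)&(np.abs(b)<.09)&(P[:,2]>.05)&(P[:,2]<.35)
q=np.c_[a,b,P[:,2]][near]; print("over soap region pts>50mm",len(q)); print(q[::max(1,len(q)//12)].round(3))
print("tumbler/bowl area behind box:")
rb=RB.inv().apply(P-BC); n2=(rb[:,0]>.11)&(rb[:,0]<.3)&(np.abs(rb[:,1])<.16)&(rb[:,2]>.02)
print(n2.sum(), rb[n2].max(0).round(3) if n2.any() else '', rb[n2].min(0).round(3) if n2.any() else '')
print(TIP)
for nm,p,y in(("soap",SC+[0,0,.008],YP),("soapup",SC+[0,0,.15],YP),("box",bw([0,0,.015]),YB),("boxup",bw([0,0,.26]),YB),("beh",bw([.16,0,.15]),YB),("behup",bw([.16,0,.28]),YB),("lip",bw([-.058,0,.07]),YB)):
    k=env.ik(tcp(p),q4(y)); print(nm,tcp(p),None if k is None else np.round(k,2))
E
```

```text
over soap region pts>50mm 79
[[ 0.126  0.077  0.055]
 [ 0.124 -0.088  0.132]
 [ 0.126 -0.086  0.13 ]
 [ 0.13  -0.086  0.133]
 [ 0.131 -0.084  0.129]
 [ 0.134 -0.087  0.13 ]
 [ 0.14  -0.07   0.139]
 [ 0.139 -0.079  0.134]
 [ 0.131 -0.08   0.137]
 [ 0.133 -0.081  0.131]
 [ 0.116 -0.09   0.137]
 [ 0.134  0.078  0.064]
 [ 0.127  0.08   0.061]
 [ 0.122  0.077  0.051]]
tumbler/bowl area behind box:
1094 [0.3   0.16  0.109] [ 0.189 -0.16   0.02 ]
0.1822
soap [0.48, -0.34, 0.1902] [-0.81  0.79  1.67 -0.    0.69  0.1 ]
soapup [0.48, -0.34, 0.3322] [-0.81  0.57  1.6  -0.    0.98  0.1 ]
box [0.526, -0.015, 0.2422] [-0.24  0.65  1.81 -0.    0.68  1.04]
boxup [0.526, -0.015, 0.48719999999999997] [-0.24  0.3   1.57 -0.    1.27  1.04]
beh [0.6794111575789109, 0.030442455152627626, 0.3772] [-0.12  0.63  1.31 -0.    1.2   1.16]
behup [0.6794111575789109, 0.030442455152627626, 0.5072] [-0.12  0.52  1.15 -0.    1.47  1.16]
lip [0.47038845537764484, -0.03147288999282752, 0.2972] [-0.3   0.5   1.91 -0.    0.73  0.98]
```

```bash
python3 - <<'E'
from h import *
env.move_ptp(tcp(SC+[0,0,.12]),q4(YP))
env.move_straight(tcp(SC+[0,0,.009]),feed=.15)
print(st())
env.set_gripper(0.3,effort=18); print(st())
env.move_straight(tcp(SC+[0,0,.20]),feed=.2); print(st())
c=cam("side");cv2.imwrite("pics/side1.png",c["img"][60:300,150:470].repeat(2,0).repeat(2,1))
E
```

```text
(3.13, array([ 0.4802, -0.3405,  0.1918]), array([-0.72, -0.02,  0.41]), 1.002)
(3.8, array([ 0.48  , -0.3399,  0.1914]), array([-0.82,  0.56,  2.69]), 0.617)
(4.91, array([ 0.4796, -0.3396,  0.381 ]), array([-0.42, -0.29, -1.3 ]), 0.617)
```

View pics/side1.png

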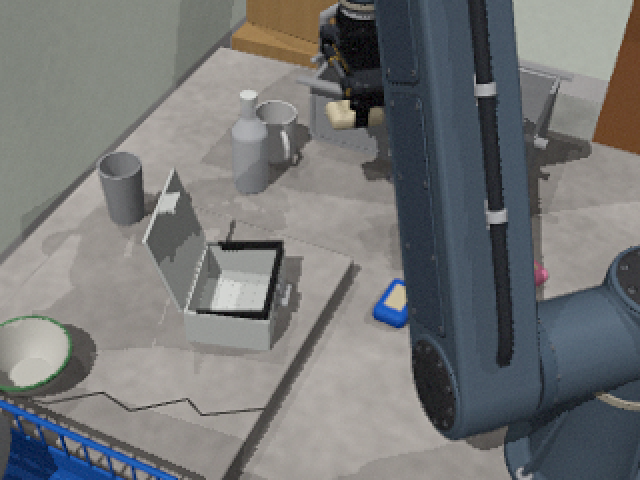

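The soap is held (0.617 × 87 = 53.7 mm) and visible in the jaws at (355,115). Next is placing it.

```bash
python3 - <<'E'
from h import *
env.move_straight(tcp(SC+[0,0,.28]),feed=.25)
env.move_ptp(tcp(bw([-.003,0,.24])),q4(YB))
env.move_straight(tcp(bw([-.003,0,.08])),feed=.2); print(st())
env.move_straight(tcp(bw([-.003,0,.04])),feed=.1); print(st())
env.move_straight(tcp(bw([-.003,0,.0155])),feed=.06); print(st())
env.set_gripper(.85); print(st())
env.wait(.1)
env.move_straight(tcp(bw([-.003,0,.10])),feed=.15); print(st())
env.move_straight(tcp(bw([-.003,0,.27])),feed=.25); print(st())
for n,(x0,y0,x1,y1) in {"scene":(230,150,360,260),"side":(200,120,350,270)}.items():
    c=cam(n);cv2.imwrite(f"pics/{n}2.png",cv2.resize(c["img"][y0:y1,x0:x1],None,fx=4,fy=4))
E
```

```text
(7.62, array([ 0.5237, -0.0164,  0.3079]), array([ 0.68,  0.53, -0.68]), 0.618)
(8.17, array([ 0.5234, -0.0159,  0.2677]), array([ 1.1 , -1.24, -1.15]), 0.619)
(8.72, array([ 0.5231, -0.0159,  0.2423]), array([-0.3 ,  0.89, -0.94]), 0.615)
(9.41, array([ 0.5231, -0.0158,  0.2427]), array([ 0.19,  0.36, -0.5 ]), 0.848)
(10.22, array([ 0.5227, -0.0158,  0.3268]), array([-0.88, -0.18, -0.23]), 0.849)
(11.06, array([ 0.5227, -0.0158,  0.4954]), array([ 0.84, -0.26,  0.13]), 0.848)
```

View pics/scene2.png

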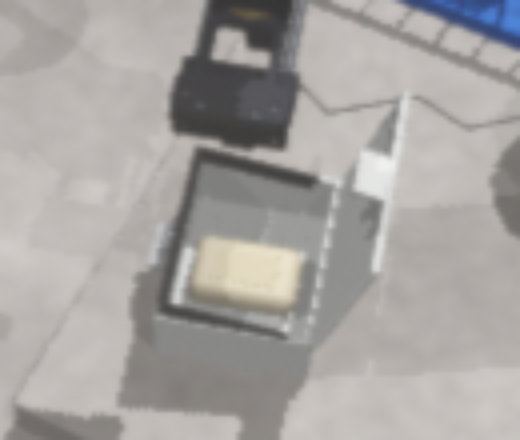

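View pics/side2.png

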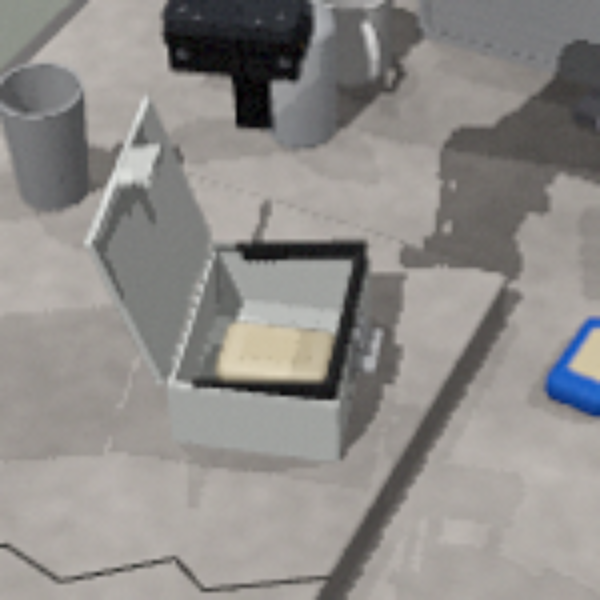

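The soap lies flat in the box, in the scene crop at (247,272) and the side crop at (275,350). I'll measure it quickly, then swing the lid from behind in small force-checked steps.

```bash
python3 - <<'E'
from h import *
for n in("scene","side"):
    c=cam(n); P=cloud(c); hsv=cv2.cvtColor(c["img"],cv2.COLOR_BGR2HSV); rb=RB.inv().apply(P.reshape(-1,3)-BC).reshape(P.shape)
    m=(hsv[...,1]>35)&(hsv[...,0]>12)&(hsv[...,0]<40)&(np.abs(rb[...,0])<.055)&(np.abs(rb[...,1])<.07)&(rb[...,2]<.05)
    q=rb[m]; t=q[q[:,2]>np.percentile(q[:,2],50)-.005]; A=np.c_[t[:,:2],np.ones(len(t))]; k=np.linalg.lstsq(A,t[:,2],rcond=None)[0]
    print(n,len(q),np.median(t,0).round(4),"slope",k[:2].round(3))
env.set_gripper(0.0)
env.move_ptp(tcp(bw([.16,0,.27])),q4(YB))
env.move_straight(tcp(bw([.16,0,.16])),feed=.2); print(st())
f0=np.array(env.read_state()["contact_force"])
for x in (.13,.12,.115,.11,.105,.10,.093,.085,.078):
    env.move_straight(tcp(bw([x,0,.16])),feed=.08)
    f=RB.inv().apply(np.array(env.read_state()["contact_force"])-f0); print(x,f.round(2))
    if np.linalg.norm(f)>15: print("STOP");break
for n,(x0,y0,x1,y1) in {"scene":(230,130,360,260),"side":(200,100,350,250)}.items():
    c=cam(n);cv2.imwrite(f"pics/{n}3.png",cv2.resize(c["img"][y0:y1,x0:x1],None,fx=4,fy=4))
print(st())
E
```

```text
scene 317 [-0.0077 -0.006   0.0284] slope [-0.003  0.033]
side 363 [-0.0015  0.0046  0.0304] slope [-0.002 -0.027]
(14.01, array([0.6794, 0.03  , 0.3888]), array([-0.35, -0.31,  0.23]), 0.006)
0.13 [ 0.56  1.3  -0.83]
0.12 [ 0.73  1.15 -0.06]
0.115 [ 0.2  -0.13 -0.  ]
0.11 [ 0.22  0.42 -0.  ]
0.105 [ 1.08 -0.98 -0.61]
0.1 [ 1.38  0.21 -0.8 ]
0.093 [ 1.32 -0.25 -0.34]
0.085 [ 0.49 -0.31 -0.68]
0.078 [-0.07  0.28  0.49]
(16.66, array([0.6007, 0.0071, 0.3871]), array([ 0.37, -0.96,  0.23]), 0.003)
```

View pics/side3.png

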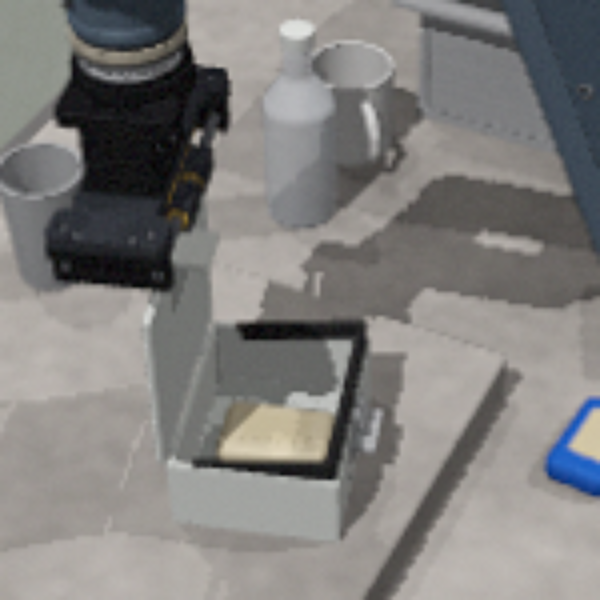

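The side crop shows the lid upright against the closed fingers at (185,330). Contact forces so far are under 2 N. Next I'll follow the arc down to about 0.25 rad.

```bash
python3 - <<'E'
from h import *
f0=np.zeros(3)
for th in np.r_[np.arange(1.5,.3,-.12),.25]:
    d=.10+.018*(1.5-th)/1.25
    p=RB.inv().apply(lidp(th,d,.007)-BC)+[.0095,0,0]
    env.move_straight(tcp(bw(p)),feed=.09)
    f=RB.inv().apply(np.array(env.read_state()["contact_force"])); print(round(th,2),f.round(2))
    if np.linalg.norm(f)>15: print("STOP");break
print(st())
for n,(x0,y0,x1,y1) in {"scene":(230,130,360,260),"side":(200,100,350,250)}.items():
    c=cam(n);cv2.imwrite(f"pics/{n}4.png",cv2.resize(c["img"][y0:y1,x0:x1],None,fx=4,fy=4))
E
```

```text
1.5 [ 0.14 -0.29  0.19]
1.38 [-0.88 -0.38  0.59]
1.26 [ 0.22 -0.47  0.1 ]
1.14 [-0.36 -0.32 -0.24]
1.02 [0.2  0.76 0.13]
0.9 [ 0.79 -0.2   0.63]
0.78 [0.26 0.16 0.68]
0.66 [-0.19 -0.48  0.19]
0.54 [ 0.55  0.35 -0.22]
0.42 [-0.19 -0.43  0.11]
0.25 [0.53 0.65 0.12]
(19.95, array([ 0.4849, -0.0272,  0.3253]), array([0.32, 0.77, 0.12]), 0.005)
```

View pics/side4.png

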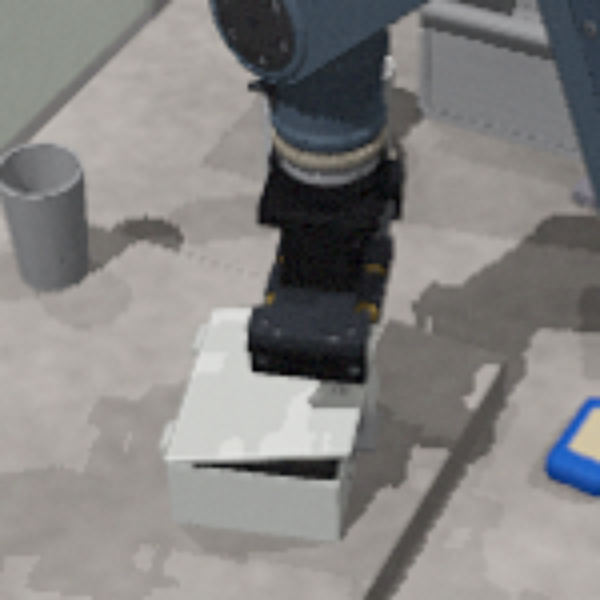

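The lid is at about 0.25 rad, with the fingers over the thumb pad at (330,385). Now I'll press down step by step and feel for the snap.

```bash
cat > press.py <<'E'
from h import *
import sys
def F():
    a=[]
    for _ in range(3): env.wait(.03); a.append(env.read_state()["contact_force"])
    return RB.inv().apply(np.mean(a,0))
p=np.array(env.read_state()["tcp_pos"]); 
z0=float(sys.argv[1]) if len(sys.argv)>1 else p[2]
xy=bw([-.049,0,0]); z=z0; peak=0; n=0; fl=0
while n<70:
    fz=fl
    step=.0015 if fz<3 else .0006
    z-=step; n+=1
    env.move_straight([xy[0],xy[1],z],feed=.03)
    f=F(); fl=f[2]; pz=env.read_state()["tcp_pos"][2]
    print(n,"cmd",round(z,4),"act",round(float(pz),4),"f",f.round(1)); peak=max(peak,fl)
    if peak>7 and fl<peak-2.5: print("DROP"); break
    if fl>22: print("LIMIT"); break
    if z<.2885: print("depth"); break
print(st())
E
python3 press.py
```

```text
1 cmd 0.3242 act 0.3242 f [-0.3 -0.1 -0.4]
2 cmd 0.3227 act 0.3226 f [0.  0.1 0.3]
3 cmd 0.3212 act 0.3211 f [ 0.3 -0.1  0.1]
4 cmd 0.3197 act 0.3196 f [0.3 0.3 0. ]
5 cmd 0.3182 act 0.3181 f [ 0.2  0.3 -0.2]
6 cmd 0.3167 act 0.3166 f [ 0.3 -0.2 -0.2]
7 cmd 0.3152 act 0.3152 f [-0.2 -0.4  0.9]
8 cmd 0.3137 act 0.3137 f [-1.7 -0.6  2.9]
9 cmd 0.3122 act 0.3126 f [-3.1 -0.6  7.1]
10 cmd 0.3116 act 0.3122 f [-2.9 -0.5  9.3]
11 cmd 0.311 act 0.3118 f [-3.7 -0.4 11. ]
12 cmd 0.3104 act 0.3112 f [-4.5  0.1 11.5]
13 cmd 0.3098 act 0.3107 f [-4.  -0.4 12.1]
14 cmd 0.3092 act 0.3102 f [-4.5  0.4 12.6]
15 cmd 0.3086 act 0.3096 f [-4.2 -0.8 13.3]
16 cmd 0.308 act 0.309 f [-4.6 -0.6 13.3]
17 cmd 0.3074 act 0.3084 f [-5.  -0.6 14. ]
18 cmd 0.3068 act 0.3078 f [-5.3 -0.9 14.5]
19 cmd 0.3062 act 0.3069 f [-5.5 -1.7 11.7]
DROP
(26.8, array([ 0.4782, -0.0291,  0.3069]), array([-4.25, -2.92, 11.49]), 0.003)
```

```bash
python3 - <<'E'
from h import *
p=env.read_state()["tcp_pos"]; xy=bw([-.049,0,0]); z=.3062
for n in range(10):
    z-=.0004; env.move_straight([xy[0],xy[1],z],feed=.03)
    a=[]
    for _ in range(3): env.wait(.03); a.append(env.read_state()["contact_force"])
    f=RB.inv().apply(np.mean(a,0)); print(round(z,4),round(float(env.read_state()["tcp_pos"][2]),4),f.round(1))
    if f[2]>17: break
print(st())
E
```

```text
0.3058 0.3065 [-5.2 -1.3 11. ]
0.3054 0.306 [-5.4 -1.6 10. ]
0.305 0.3055 [-5.4 -1.3 10.1]
0.3046 0.3051 [-5.4 -1.7  9.7]
0.3042 0.3047 [-5.5 -1.8 10.2]
0.3038 0.3043 [-5.7 -2.  10.7]
0.3034 0.3039 [-5.1 -2.1 10.1]
0.303 0.3034 [-6.4 -1.9  9.5]
0.3026 0.3029 [-5.2 -1.6  7.9]
0.3022 0.3023 [-3.5 -0.8  5. ]
(30.3, array([ 0.4783, -0.029 ,  0.3023]), array([-3.04, -0.64,  5.56]), 0.007)
```

The force is falling further (10 → 5 N), so the bar is passing the nose only now. I'll continue until the resistance rises.

```bash
python3 - <<'E'
from h import *
xy=bw([-.049,0,0]); z=.3022
for n in range(12):
    z-=.0004; env.move_straight([xy[0],xy[1],z],feed=.03)
    a=[]
    for _ in range(3): env.wait(.03); a.append(env.read_state()["contact_force"])
    f=RB.inv().apply(np.mean(a,0)); print(round(z,4),round(float(env.read_state()["tcp_pos"][2]),4),f.round(1))
    if f[2]>14: break
print(st())
E
```

```text
0.3018 0.3017 [-3.2  0.   3.6]
0.3014 0.3013 [-0.5 -0.1  0.9]
0.301 0.3011 [0.2 1.2 2.6]
0.3006 0.3009 [0.1 1.3 4.9]
0.3002 0.3007 [-0.4  1.2  6.1]
0.2998 0.3003 [-0.2  1.2  6.6]
0.2994 0.2999 [-0.4  1.6  7. ]
0.299 0.2996 [-0.3  1.4  7. ]
0.2986 0.2992 [-1.   1.6  7. ]
0.2982 0.2987 [-0.6  1.   7.8]
0.2978 0.2986 [-1.2  1.3  9. ]
0.2974 0.2985 [-1.8  2.  11.9]
(34.5, array([ 0.479 , -0.0289,  0.2985]), array([-2.27,  0.95, 12.15]), 0.006)
```

The force dropped to about 1 N at 0.3013, then rose to a stiff stop at 0.2985, which fits the snap and the hard stop. I'll lift off and check that it holds.

```bash
python3 - <<'E'
from h import *
xy=bw([-.049,0,0])
env.move_straight([xy[0],xy[1],.312],feed=.04); print(st())
env.move_straight([xy[0],xy[1],.45],feed=.2)
env.move_ptp([.30,-.25,.45],q4(YB)); env.wait(.3); print(st())
for n,(x0,y0,x1,y1) in {"scene":(200,130,350,280),"side":(200,100,350,250)}.items():
    c=cam(n);cv2.imwrite(f"pics/{n}5.png",cv2.resize(c["img"][y0:y1,x0:x1],None,fx=4,fy=4))
    P=cloud(c); rb=RB.inv().apply(P.reshape(-1,3)-BC)
    m=(rb[:,0]>-.066)&(rb[:,0]<.05)&(np.abs(rb[:,1])<.07)&(rb[:,2]>.055)&(rb[:,2]<.12)
    q=rb[m]; A=np.c_[q[:,:2],np.ones(len(q))]; k=np.linalg.lstsq(A,q[:,2],rcond=None)[0]
    res=np.abs(A@k-q[:,2])<.005; k=np.linalg.lstsq(A[res],q[res,2],rcond=None)[0]
    print(n,len(q),"lid slope angle",np.arctan(-k[0]).round(3),"z at x=-.058:",(k[2]-.058*k[0]).round(4), "=> angle",((k[2]-.058*k[0]-.069)/.118).round(3))
E
```

```text
(35.02, array([ 0.479 , -0.029 ,  0.3119]), array([ 0.21, -0.67,  0.25]), 0.004)
(37.26, array([ 0.3005, -0.2495,  0.45  ]), array([ 0.51,  0.16, -0.5 ]), 0.004)
scene 1491 lid slope angle 0.043 z at x=-.058: 0.0726 => angle 0.03
side 1409 lid slope angle 0.043 z at x=-.058: 0.0748 => angle 0.049
```

View pics/side5.png

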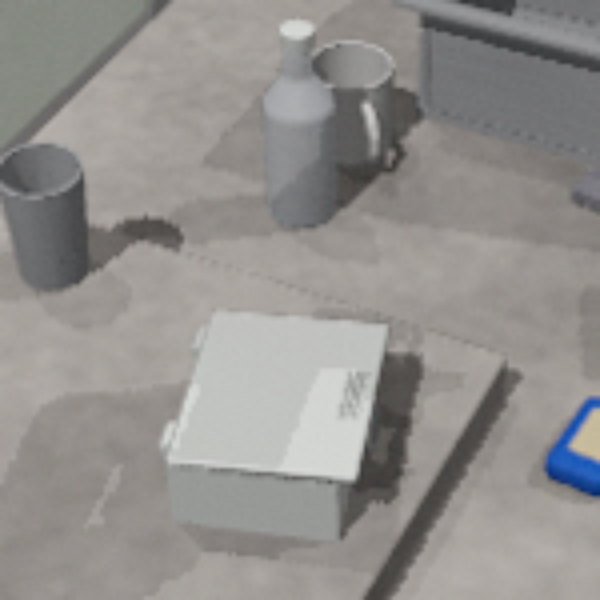

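View pics/scene5.png

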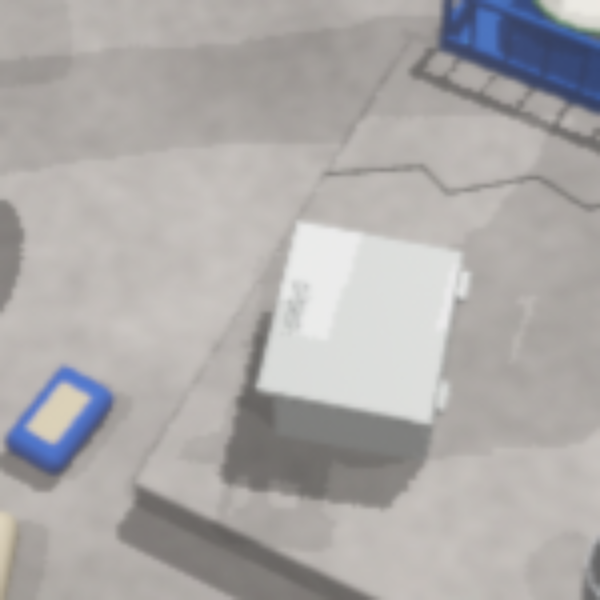

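Both views show the lid shut at about 0.04 rad with the robot clear, so it is held by its catch. I'm handing it in.

```bash
python3 -c "
from cell import env
print(env.sign_off(), env.read_state()['t'])"
```

```text
the job is handed in; nothing more can be done
the job is handed in; nothing more can be done
```

The small cream soap is lying flat in the soap box and the lid is caught shut. I handed the job in at about 37 s on the robot's clock; `sign_off` gives no verdict.

- **Soap:** After release, depth from the two cameras put its top 28–30 mm above the box's underside. It was tilted about 0.03 rad and within about 8 mm of the box's middle. I couldn't check it again once the lid was shut.
- **Lid:** I swung it over from behind with under 2 N of contact force, then pressed the thumb pad down in small steps. The force peaked at 14.5 N vertical (about 15.5 N in total), well under the 32 N limit. It fell to about 1 N as the bar passed the nose, then rose to 12 N at a stiff stop, where I let go.
- **Last checks:** With the arm clear, the lid stayed shut. Its measured slope was 0.043 rad in both views. Estimates from the lid's height were 0.030 and 0.049 rad, so they differ slightly but are all well under 0.13.
- **First drop was not the catch:** The force first dropped at a tool height of about 0.307 m, but pressing on showed the catch was about 6 mm lower.
- **Bystanders:** The tumbler, bottle and mug look unmoved in the last pictures, and nothing was touched on the way. I did not measure any of the bystanders, and the bowl and brush were not checked at the end.

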